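# Nest the washed lunch tubs into the clip-latch lunch box

## Robot

A 6-joint arm with a two-finger parallel gripper is mounted at the origin on the work surface. World frame = base frame: x ahead of the robot, y to its left, z up, the work surface at z = 0. Lengths are in m, angles in rad, forces in N, time in s.
With the tool pointing down it reaches from about 0.325 to 0.85 m from the base axis. Payload 4.4 kg.
Tool frame: the origin (TCP) lies at the very end of the fingers, on their centre line; the grasp point (between the pads) lies 19 mm behind it; z points along the fingers, y is the line along which they close (so a half turn about z gives the same grasp; the last joint's range is limited). The gripper opens to 94 mm and grips with 3 to 60 N. Pads are 16 mm wide; open, the fingers measure 119 mm over their backs; the gripper's body (75 mm by 177 mm) begins 78 mm behind the grasp point.
Start: joints at [-1.264, 0.207, 1.542, -0, 1.393, -0.15], TCP at [0.254, -0.516, 0.167] pointing down, gripper open.
Joint ranges: [-2.73, 2.73], [-0.86, 2.22], [0.23, 2.46], [-1.11, 4.25], [0.08, 2.63], [-2.82, 2.82]. Speed limits (rad/s): [2.79, 2.79, 3.14, 3.14, 3.14, 3.14].

## Interface

Orientations are given as a unit quaternion [w, x, y, z].
In Python, from station import status, cams, close_job, finder gives the robot as it stands.
- The arm moves only by the tool step_arm, never from a script. Its argument "steps" is a list of rows, each a list of 7 numbers: the shift along the tool's x, y, z in m, then the turn, a rotation vector about the tool's x, y, z in rad, then the opening in per cent of the stroke, from 0 (shut) to 100 (fully open). A call has 1 to 12 rows; each row shifts and turns the commanded pose from where the row before left it, along the tool's axes as they then stand; what a row does not reach is not made up. A row lasts 1/12 s, in which the tool goes at most 41.7 mm and 7.16 degrees, less where a joint would pass 70% of its speed; a pose out of reach is approached as far as the arm can. A call is refused whole if a number of a shift passes 0.0417 or a number of a turn 0.125, either way. A call with a gripper value outside its range is refused whole. The fingers move at their own pace and stop on an object; "grip_force" is the grip in N (left out, the last holds). Time passes only in rows, so rows that do not move let the fingers close. It gives the time, the measured TCP pose, the force, the opening and the grip force at its end, in the units of the state.
- status.state(): the state, without advancing time (a new reading comes with each control period).
- cams.camera(name): name is "side" or "top"; returns a dict with "image" (480x640x3 uint8, red, green, blue), "mtx" (3x3 intrinsics, pixels), "rvec" (rotation vector, rad) and "tvec" (3), from world to camera coordinates, as OpenCV has them. Camera axes: x right, y down, z forward; pixel columns grow to the right and rows downward; lengths in m; the calibration is good to about 2 mm. A picture is of the moment at which its call begins. There is no depth.
- close_job(): hands the job in; it is judged then, once.
Trained networks look in a picture, given as the dict that the camera call returned (one of the last four; its "shot" number tells which), for a name from the list of things; names that differ only in an ending like _2 or _b are one class to them, and where a whole thing is asked for, a point or a joint stands for the part that bears it (a point fixed in the world has none). Each returns a list of dicts, best first, with "conf" (0 to 1); they miss things now and then, are a little off and sometimes report something else, mostly with a low value. They report only what shows in the picture. A call takes as long as a camera call. They do not tell look-alikes from the thing itself.
- finder.find_in(picture, target): "point" ([column, row] in pixels, amid what is visible of it).
- finder.spot_point(picture, target): "point" ([column, row] in pixels: a listed point, or the origin of a listed thing).
The state is a dict: "time": time; "qpos": joint angles; "dq": joint speeds; "tau": joint torques, N m; "eef_pos": TCP position; "tool_rot": TCP orientation; "force": force on the tool from outside, world axes, zero at the start; "moment": the same for the moment, N m; "finger_gap": finger opening in m; "gripper_force": force on a finger pad.
Only numpy, scipy, OpenCV 4.12 (cv2) and the standard library are available. Lean on these libraries where they do the work, as an engineer would, in place of code of your own. Each camera call takes 0.05 s, during which the arm holds its last target. There are 200 camera calls.

## Task

Pack the washed lunch set away: nest the middle tub in the navy lunch box, hooked under the fixed lip at the back and clicked fully home under the spring latch at the front, nest the small tub fully down inside the middle tub, and lay the thin inner lid flat on the small tub's mouth. The fingers may hold the inner lid by its edges only and must never touch its panel, and leave the onigiri mould, the chopstick case and the egg ring where they are.

Things in the scene. Friction and masses are not known exactly. Their poses are not given: they have to be found in the camera images.
- lunch_box: Largest vessel: open navy box, fixed, does not move. Origin: centre of underside; x along its length to the rigid lip, y across, z up (all in mm). Rim ledge 10 wide, flat, top at z=56, 176x89 outside, round a mouth 156x69 (corner radius 12) tapering to 146x59 at the floor, z=4. Rigid steel lip at +x end, spring latch at -x end.
- keeper (a point): Nose tip (lower edge) of the rigid steel lip, at (80.3, 0, 64.5) in lunch_box, same axes. Lip 44 wide, top z=69, upright's face at x=89. Slot under it above the ledge: 8.5 high at the tip, 6.5 at x=88. A level tub cannot pass it: tip the tub about 25 deg, +x end low, slide that end's tongue along the ledge under the lip till it meets, then lower the -x end.
- latch_nose (a point): Nose tip (lower edge) of the steel spring latch at rest, at (-79.3, 0, 62) in lunch_box, same axes. Nose 40 wide; from (-79.3, z 63.5) a ramp rises outwards to (-88.5, z 78), with a tab leaning outwards up to z=90.
- latch (a joint): Spring latch angle, rad: 0 at rest (upright), + = top swung outwards to -x, max 0.35; hinged at x=-90.5, z=14 in lunch_box. A tongue pressed down its ramp forces it out about 0.1, then it springs back over the tongue, reading under 0.04. Takes about 6 to 15 N downwards at that end of the tub, far more than its weight.
- middle_tub: Larger white tub, 60 tall, same at both ends. Origin: centre of underside; x along length, z up (mm). Body tapers from 152x64 at z=42 to 138x50 at the base; upright collar 152x64 outside, z=42 to 60, mouth 145x57. End tongues 48 wide, z=42 to 46.5, reach x=+-86; home, they lie on the box ledge, base at z=14 of the box, collar above the box rim to hold it by. 110 to 180 g.
- small_tub: Smaller white tub, 52 tall, same at both ends. Origin: centre of underside; x along length, z up (mm). Body tapers from 140x53 at z=34 to 132x45 at the base; upright collar 140x53 outside, z=34 to 52, mouth 134x47. End tongues 32 wide, z=34 to 38, reach x=+-75.5; nested, they rest on the middle tub's end rims, base 26 above the middle tub's origin. 80 to 130 g.
- inner_lid: Thin inner lid 148x62, lying right way up. Origin: centre of underside of its rib; x along length, z up (mm). Plate z=5 to 10: grey edge strips 5 wide all round (long edges 62 apart), white panel between. Under it a rib 128x41, z=0 to 5, drops into the small tub's mouth; the plate then lies on its rim, origin 47 above the small tub's. 70 g.
- pane: The inner lid's white panel, 138x52x3.5 mm, top 1.5 mm below the tops of the edge strips; the fingers must not touch it. Origin at its centre, 6.75 mm above the inner_lid origin, same axes.
- onigiri_mould: Bystander: triangular white mould, sides about 90 mm, 30 mm tall, origin at the centre of its underside.
- chopstick_case: Bystander: bamboo chopsticks in a clear case, 215x28x19 mm, length along x, origin at the centre of its underside.
- egg_ring: Bystander: aluminium egg ring, 92 mm across, 18 mm tall, origin at the centre of its underside.
Mind the look-alikes: they are no part of the job. Leave any pink look-alike of the small_tub alone. There is more than one size of the inner_lid; the one meant has the size given above.

How it is judged:
By the outcome, as a careful person would: the job done as asked, in the order asked, and still so for the second after the job is handed in, with the robot touching nothing.
It also fails if it takes over 72 s, if anything falls off the work surface, if the arm or the gripper's body presses on something with over 40 N, if the wrist force passes 120 N, or if a joint passes its speed limit or range.

## Working session

There is one attempt and no reset: what is moved stays moved. The work goes in short steps, Python scripts to look and compute and a tool call to move; the robot and the scene stay as the last step left them, time stands still between calls to the robot, and variables do not carry over. Pictures are saved under pics/ and viewed, at most 10 in all, crops included, and the job is handed in when it is done.

Besides the shell and the picture viewer there is one more tool, called after "Emit:" by a JSON object that holds its "api" and its "payload". step_arm: Moves the arm, as the interface text tells. Its arguments: {"type":"object","properties":{"steps":{"type":"array","items":{"type":"array","items":{"type":"number"}}},"grip_force":{"type":"number"}},"required":["steps"]}

```bash
mkdir -p pics; ls; cat > h.py <<'E'
import numpy as np, cv2
from station import status, cams, finder
from scipy.spatial.transform import Rotation as R
def ray(p,px):
    Rm=cv2.Rodrigues(np.array(p["rvec"],float))[0]; t=np.array(p["tvec"],float).ravel()
    d=Rm.T@np.linalg.inv(np.array(p["mtx"]))@np.array([px[0],px[1],1.]); return -Rm.T@t,d
def atz(p,px,z):
    c,d=ray(p,px); return c+d*(z-c[2])/d[2]
def proj(p,X):
    return cv2.projectPoints(np.array(X,float).reshape(-1,1,3),np.array(p["rvec"],float),np.array(p["tvec"],float),np.array(p["mtx"],float),None)[0].reshape(-1,2)
def save(p,n): cv2.imwrite(n,cv2.cvtColor(p["image"],cv2.COLOR_RGB2BGR))
E
python3 - <<'E'
from h import *
np.set_printoptions(precision=3,suppress=True)
for n in("top","side"):
    p=cams.camera(n); save(p,f"pics/{n}0.png"); print(n,ray(p,(320,240)))
    for t in("lunch_box","keeper","latch_nose","middle_tub","small_tub","inner_lid","pane","onigiri_mould","chopstick_case","egg_ring"):
        print(t,[(np.round(d["point"]).tolist(),round(d["conf"],2),atz(p,d["point"],0.0)[:2].round(3).tolist()) for d in finder.spot_point(p,t)])
E
```

```text
pics
top (array([0.372, 0.098, 1.089]), array([ 0.105,  0.008, -0.994]))
lunch_box [([371.0, 213.0], 0.96, [0.555, -0.017])]
keeper [([371.0, 178.0], 0.86, [0.643, -0.016])]
latch_nose [([387.0, 244.0], 0.93, [0.48, -0.056])]
middle_tub [([454.0, 245.0], 0.8, [0.479, -0.218]), ([406.0, 143.0], 0.48, [0.732, -0.103])]
small_tub [([273.0, 292.0], 0.96, [0.361, 0.218]), ([274.0, 213.0], 0.89, [0.553, 0.221]), ([126.0, 229.0], 0.7, [0.508, 0.581])]
inner_lid [([205.0, 250.0], 0.98, [0.46, 0.385]), ([150.0, 333.0], 0.78, [0.26, 0.507]), ([246.0, 357.0], 0.7, [0.209, 0.278])]
pane [([243.0, 360.0], 0.84, [0.201, 0.284]), ([202.0, 246.0], 0.56, [0.47, 0.393])]
onigiri_mould [([402.0, 143.0], 0.88, [0.732, -0.093])]
chopstick_case [([528.0, 250.0], 0.78, [0.47, -0.395]), ([452.0, 245.0], 0.62, [0.48, -0.213]), ([384.0, 244.0], 0.56, [0.48, -0.049])]
egg_ring [([306.0, 137.0], 0.59, [0.745, 0.144])]
side (array([0.268, 0.949, 1.138]), array([ 0.123, -0.617, -0.778]))
lunch_box [([289.0, 212.0], 0.8, [0.547, -0.03])]
keeper [([254.0, 199.0], 0.74, [0.649, -0.056])]
latch_nose [([318.0, 193.0], 0.94, [0.486, -0.114])]
middle_tub [([327.0, 167.0], 0.88, [0.482, -0.219])]
small_tub [([266.0, 286.0], 0.97, [0.544, 0.211]), ([234.0, 440.0], 0.72, [0.512, 0.581]), ([343.0, 302.0], 0.69, [0.359, 0.217])]
inner_lid [([365.0, 431.0], 0.82, [0.261, 0.508]), ([405.0, 335.0], 0.81, [0.207, 0.275]), ([284.0, 358.0], 0.58, [0.457, 0.386])]
pane [([408.0, 334.0], 0.96, [0.2, 0.271]), ([366.0, 428.0], 0.86, [0.26, 0.5]), ([283.0, 356.0], 0.84, [0.46, 0.382]), ([317.0, 194.0], 0.41, [0.489, -0.109])]
onigiri_mould [([231.0, 181.0], 0.81, [0.73, -0.11])]
chopstick_case [([341.0, 126.0], 0.67, [0.474, -0.402])]
egg_ring [([195.0, 250.0], 0.92, [0.747, 0.143])]
```

View pics/top0.png

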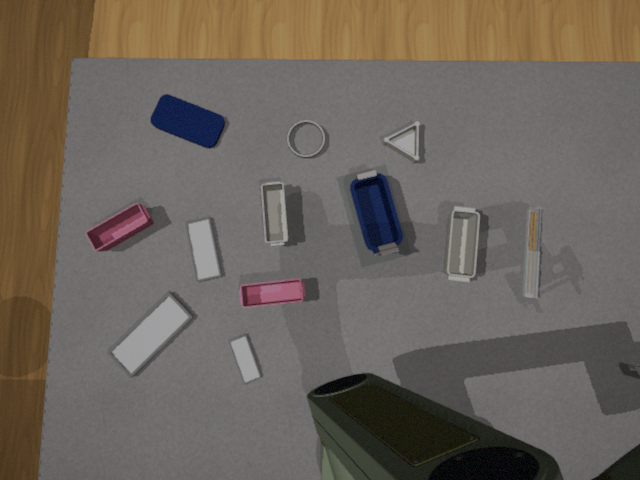

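View pics/side0.png

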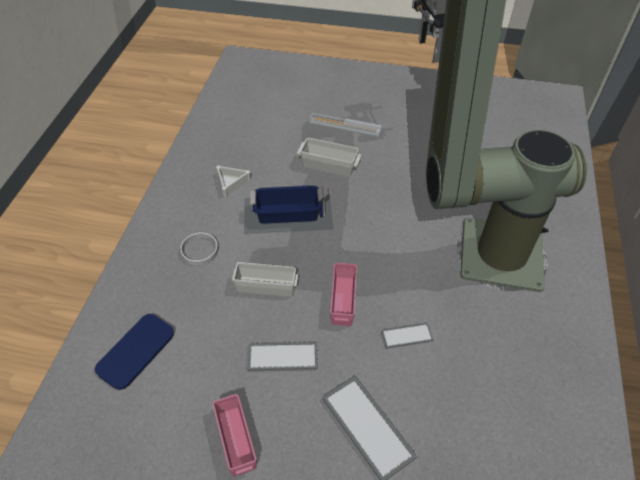

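```bash
python3 - <<'E'
from h import *
np.set_printoptions(precision=4,suppress=True)
T=cams.camera("top"); S=cams.camera("side")
hsv=cv2.cvtColor(T["image"],cv2.COLOR_RGB2HSV)
print([hsv[y,x].tolist() for x,y in((204,249),(190,249),(265,190),(463,211),(230,260),(376,213),(447,245))])
tri=lambda a,b:(lambda A:np.linalg.lstsq(A[0],A[1],rcond=None)[0])((np.vstack([np.eye(3)-np.outer(d,d)/(d@d) for c,d in(ray(T,a),ray(S,b))]),np.hstack([(np.eye(3)-np.outer(d,d)/(d@d))@c for c,d in(ray(T,a),ray(S,b))])))
for t in("lunch_box","keeper","latch_nose","middle_tub"):
    a=finder.spot_point(T,t)[0]["point"];b=finder.spot_point(S,t)[0]["point"];print(t,a,b,tri(a,b))
def rect(img,seed,lo,hi,z,p,r=50):
    h=cv2.cvtColor(img,cv2.COLOR_RGB2HSV); m=cv2.inRange(h,lo,hi)
    n,l,st,ce=cv2.connectedComponentsWithStats(m)
    best=min([i for i in range(1,n) if st[i,4]>60],key=lambda i:np.hypot(*(ce[i]-seed)))
    pts=np.argwhere(l==best)[:,::-1].astype(float)
    w=np.array([atz(p,q,z)[:2] for q in pts]).astype(np.float32)
    return cv2.minAreaRect(w*1000)
for nm,seed,z in(("lidA",(204,249),.0085),("lidB",(152,334),.0085),("lidC",(245,359),.0085),("small",(275,213),.052),("mid",(463,244),.060)):
    print(nm,rect(T["image"],seed,(0,0,165),(179,45,255),z,T))
for nm,seed in(("lidA",(283,356)),("small",(266,279)),("mid",(330,157))):
    print("side",nm,rect(S["image"],seed,(0,0,165),(179,45,255),{"lidA":.0085,"small":.052,"mid":.06}[nm],S))
crop=lambda p,x,y:cv2.resize(p["image"][y-50:y+50,x-44:x+44],(264,300),interpolation=cv2.INTER_CUBIC)
im=np.vstack([np.hstack([crop(T,x,y) for x,y in((204,249),(275,213),(463,244))]),np.hstack([crop(T,376,213),crop(S,289,205),crop(S,330,157)])])
cv2.imwrite("pics/c1.png",im[:,:,::-1])
E
```

```text
[[0, 2, 162], [0, 2, 104], [5, 20, 75], [150, 2, 140], [162, 11, 121], [111, 166, 80], [23, 24, 96]]
lunch_box [373.1, 213.2] [290.1, 211.4] [ 0.5468 -0.0208  0.0142]
keeper [368.9, 178.6] [253.2, 197.5] [ 0.6288 -0.0049  0.0636]
latch_nose [383.8, 244.6] [317.3, 192.7] [ 0.471  -0.0366  0.083 ]
middle_tub [455.6, 244.9] [327.9, 167.5] [ 0.4801 -0.2228 -0.0064]Traceback (most recent call last):
  File "<stdin>", line 17, in <module>
  File "<stdin>", line 12, in rect
ValueError: min() iterable argument is empty
```

```bash
python3 - <<'E'
from h import *
np.set_printoptions(precision=4,suppress=True)
T=cams.camera("top"); S=cams.camera("side")
def rect(seed,z,p,v):
    h=cv2.cvtColor(p["image"],cv2.COLOR_RGB2HSV); m=cv2.inRange(h,(0,0,v),(179,45,255))
    n,l,st,ce=cv2.connectedComponentsWithStats(m)
    best=[i for i in range(1,n) if st[i,4]>60]
    if not best: return None
    best=min(best,key=lambda i:np.hypot(*(ce[i]-seed)))
    pts=np.argwhere(l==best)[:,::-1].astype(float)
    w=np.array([atz(p,q,z)[:2] for q in pts]).astype(np.float32)
    return np.round(np.hstack([np.ravel(x) for x in cv2.minAreaRect(w*1000)]),1)
for v in(128,135):
  for nm,seed,z in(("lidA",(204,249),.0085),("lidB",(152,334),.0085),("lidC",(245,359),.0085),("small",(275,213),.052),("mid",(463,244),.060)):
    print(v,nm,rect(seed,z,T,v))
  for nm,seed,z in(("lidA",(283,356),.0085),("small",(266,279),.052),("mid",(330,157),.06)):
    print(v,"side",nm,rect(seed,z,S,v))
crop=lambda p,x,y:cv2.resize(p["image"][y-50:y+50,x-44:x+44],(264,300),interpolation=cv2.INTER_CUBIC)
im=np.vstack([np.hstack([crop(T,x,y) for x,y in((204,249),(275,213),(463,244))]),np.hstack([crop(T,376,213),crop(S,289,205),crop(S,330,157)])])
cv2.imwrite("pics/c1.png",im[:,:,::-1])
E
```

```text
128 lidA [462.1 388.4 138.5  52.4  13.3]
128 lidB [258.6 504.5  70.2 186.   45.9]
128 lidC [204.8 279.2  99.9  38.6  21.9]
128 small [544.2 214.5 150.3  54.6   5.5]
128 mid [ 472.7 -219.4   13.1  124.4   84. ]
128 side lidA [462.1 385.1 139.6  54.2  13.4]
128 side small [640.6 162.3 218.  355.6  41. ]
128 side mid [ 476.1 -215.6   88.5  175.    84.3]
135 lidA [462.  388.6 137.9  51.5  13.6]
135 lidB [258.3 505.   69.6 185.1  45.8]
135 lidC [205.  279.3  98.7  37.   21.9]
135 small [544.  214.6 149.5  53.2   5.6]
135 mid [ 472.6 -219.1   12.2  124.1   84. ]
135 side lidA [461.7 385.  138.9  53.   13.4]
135 side small [543.8 216.4 151.7  66.9   5.2]
135 side mid [ 475.5 -216.    84.   173.7   83.6]
```

View pics/c1.png

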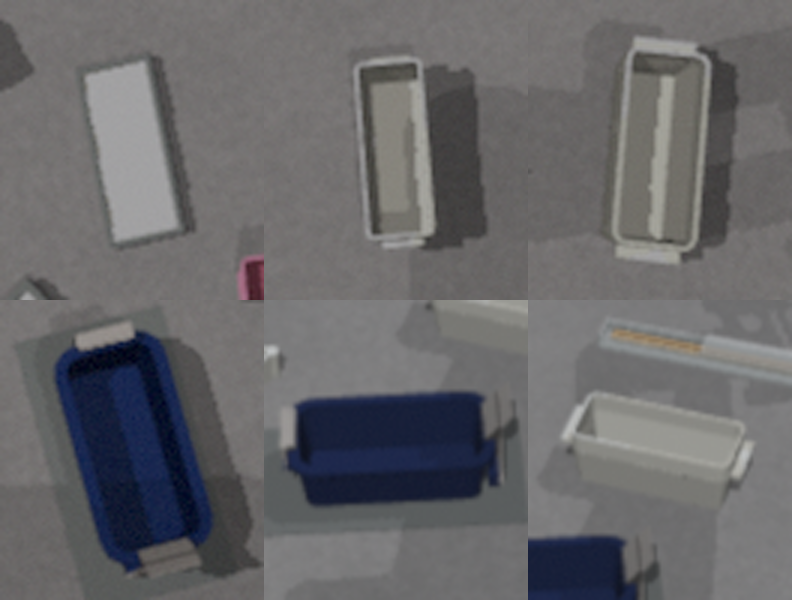

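```bash
cat >> h.py <<'E'
from scipy.optimize import minimize
from scipy.ndimage import map_coordinates
def rrect(L,W,r,z,n=40):
    out=[]
    for cx,cy,a0 in((1,1,0),(-1,1,90),(-1,-1,180),(1,-1,270)):
        for a in np.linspace(a0,a0+90,7): out.append((cx*(L/2-r)+r*np.cos(np.radians(a)),cy*(W/2-r)+r*np.sin(np.radians(a))))
    P=np.array(out+out[:1]); s=np.r_[0,np.cumsum(np.hypot(*np.diff(P,axis=0).T))]
    u=np.linspace(0,s[-1],160,endpoint=False); return np.c_[np.interp(u,s,P[:,0]),np.interp(u,s,P[:,1]),np.full(160,z)]
def place(P,x): # mm model, x=(x mm,y mm,yaw deg)
    c,s=np.cos(np.radians(x[2])),np.sin(np.radians(x[2])); return np.c_[P[:,0]*c-P[:,1]*s+x[0],P[:,0]*s+P[:,1]*c+x[1],P[:,2]]/1000
def fit(pics,chan,pos,neg,x0,z0=0):
    ims=[cv2.GaussianBlur(chan(p["image"].astype(float)),(0,0),.6) for p in pics]
    def smp(x,P): return sum(map_coordinates(i,proj(p,place(P,x)+[0,0,z0/1000])[:,::-1].T,order=1).mean() for i,p in zip(ims,pics))
    f=lambda x:-(smp(x,pos)-smp(x,neg))
    best=None
    for d in(-6,0,6):
        for e in(-6,0,6):
            r=minimize(f,[x0[0]+d,x0[1]+e,x0[2]],method="Nelder-Mead",options=dict(initial_simplex=np.array(x0)+[d,e,0]+np.array([[0,0,0],[3,0,0],[0,3,0],[0,0,2]])))
            if best is None or r.fun<best.fun: best=r
    return best.x.round(1),round(best.fun,1)
gray=lambda i:i.mean(2)
blue=lambda i:i[:,:,2]-i[:,:,0]
E
python3 - <<'E'
from h import *
T=cams.camera("top"); S=cams.camera("side")
for nm,P in(("T",[T]),("S",[S]),("both",[T,S])):
    print(nm,"mid",fit(P,gray,rrect(149,61,9,60),rrect(139,51,6,60),(476,-218,-6)))
    print(nm,"small",fit(P,gray,rrect(137,50,7,52),rrect(127,40,5,52),(544,215,5.5)))
    print(nm,"box",fit(P,blue,rrect(172,85,14,56),rrect(181,94,18,56),(548,-21,14)))
s=status.state(); print(s)
print(R.from_quat(np.roll(s["tool_rot"],-1)).as_matrix().round(3))
E
```

```text
T mid (array([ 479. , -220.4,   -5.9]), np.float64(-32.6))
T small (array([547. , 215.5,   5.5]), np.float64(-28.8))
T box (array([545.5, -23.6,  15.6]), np.float64(-28.9))
S mid (array([ 478.7, -224.3,   -6.1]), np.float64(-7.1))
S small (array([546.6, 212.3,   5.3]), np.float64(-11.4))
S box (array([547.8, -24.8,  15.4]), np.float64(-11.8))
both mid (array([ 479.1, -220.5,   -5.9]), np.float64(-36.7))
both small (array([546.6, 214.9,   5.1]), np.float64(-33.6))
both box (array([545.8, -23.8,  15.4]), np.float64(-39.7))
{'time': 1.8, 'qpos': array([-1.26450844e+00,  2.06578143e-01,  1.54151186e+00, -4.08546665e-05,
        1.39345004e+00, -1.50508993e-01]), 'dq': array([ 6.48473272e-04,  1.02635203e-03, -1.21867736e-04,  4.71540872e-05,
       -3.39767800e-03,  1.27708407e-04]), 'tau': array([-1.01255901e-04, -3.70874047e+01, -2.81751877e+01,  6.98245922e-02,
        2.74748082e-02, -1.63110707e-05]), 'eef_pos': array([ 0.25359408, -0.51607279,  0.16655346]), 'tool_rot': array([ 2.77894983e-05,  9.74029449e-01,  2.26421356e-01, -1.79992823e-05]), 'force': array([ 0.27636362,  0.27063901, -0.28919906]), 'moment': array([-0.02850531, -0.07243417, -0.03068919]), 'gripper_force': 0.0, 'finger_gap': 0.09382828201994534}
[[ 0.897  0.441 -0.   ]
 [ 0.441 -0.897 -0.   ]
 [-0.     0.    -1.   ]]
```

Emit:
{"api": "step_arm", "payload": {"steps": [[0,0,0,0,0,0.112,100],[0,0,0,0,0,0.112,100],[0,0,0,0,0,0.112,100],[0,0,0,0,0,0.112,100],[0,0,0,0,0,0.112,100],[0.0182,-0.0352,0,0,0,0,100],[0.0182,-0.0352,0,0,0,0,100],[0.0182,-0.0352,0,0,0,0,100],[0.0182,-0.0352,0,0,0,0,100],[0.0182,-0.0352,0,0,0,0,100],[0.0182,-0.0352,0,0,0,0,100],[0.0182,-0.0352,0,0,0,0,100]]}}

```text
time: 2.8
eef_pos: [0.4064, -0.2825, 0.1668]
tool_rot: [0.0, 0.999, -0.052, 0.0]
force: [1.4, 0.6, -0.5]
finger_gap: 0.0942
gripper_force: 0.0
```

Emit:
{"api": "step_arm", "payload": {"steps": [[0.0182,-0.0352,0,0,0,0,100],[0.0182,-0.0352,0,0,0,0,100],[0,0,0.035,0,0,0,100],[0,0,0.03,0,0,0,100],[0,0,0,0,0,0,100],[0,0,0,0,0,0,100]]}}

```text
time: 3.3
eef_pos: [0.4478, -0.2166, 0.1002]
tool_rot: [-0.001, 0.999, -0.051, -0.002]
force: [-0.3, -0.5, 0.5]
finger_gap: 0.0941
gripper_force: 0.0
```

Emit:
{"api": "step_arm", "payload": {"steps": [[0,0,0.03,0,0,0,100],[0,0,0.0262,0,0,0,100],[0,0,0,0,0,0,100],[0,0,0,0,0,0,50],[0,0,0,0,0,0,40],[0,0,0,0,0,0,40],[0,0,0,0,0,0,40],[0,0,0,0,0,0,40]], "grip_force": 35}}

```text
time: 3.97
eef_pos: [0.4503, -0.2187, 0.047]
tool_rot: [0.001, 0.999, -0.052, 0.001]
force: [0.3, -0.1, 1.0]
finger_gap: 0.0638
gripper_force: 0.0
```

Emit:
{"api": "step_arm", "payload": {"steps": [[0,0,0,0,0,0,40],[0,0,0,0,0,0,40],[0,0,0,0,0,0,40],[0,0,0,0,0,0,40]]}}

```text
time: 4.3
eef_pos: [0.4492, -0.2177, 0.0454]
tool_rot: [-0.0, 0.999, -0.052, -0.0]
force: [-0.2, -0.6, 0.7]
finger_gap: 0.0392
gripper_force: 0.0
```

```bash
python3 -c "
from station import status
s=status.state();print(s['eef_pos'],s['gripper_force'],s['finger_gap'],s['force'])"
```

```text
[ 0.44915037 -0.21774141  0.04536072] 0.0 0.03924279326291313 [-0.15840941 -0.6358776   0.67563005]
```

```bash
python3 - <<'E'
from h import *
T=cams.camera("top"); S=cams.camera("side")
a=cv2.resize(T["image"][170:320,380:560],(400,333));b=cv2.resize(S["image"][90:240,250:430],(400,333))
cv2.imwrite("pics/g1.png",np.hstack([a,b])[:,:,::-1])
print(proj(T,status.state()["eef_pos"]),proj(S,status.state()["eef_pos"]))
E
```

```text
[[460.23002615 256.40654934]] [[338.6049774  156.69991405]]
```

View pics/g1.png

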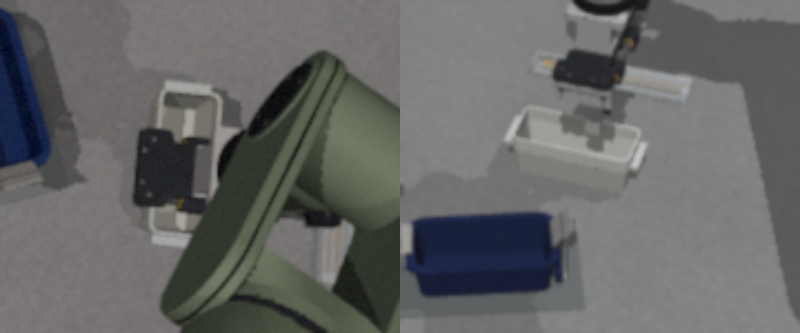

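```bash
python3 - <<'E'
from h import *
T=cams.camera("top"); S=cams.camera("side"); s=status.state()
M=R.from_quat(np.roll(s["tool_rot"],-1)).as_matrix()
for l in([0,0,0],[0,.02,0],[0,-.02,0],[0,0,-.097],[.037,.088,-.097],[-.037,.088,-.097],[.037,-.088,-.097],[-.037,-.088,-.097]):
    X=s["eef_pos"]+M@l; print(l,((proj(T,X)-[380,170])*2.222).round(),((proj(S,X)-[250,90])*2.222).round())
cv2.imwrite("pics/g2.png",cv2.resize(S["image"][50:190,270:400],(743,800))[:600,:,::-1])
E
```

```text
[0, 0, 0] [[178. 192.]] [[197. 148.]]
[0, 0.02, 0] [[198. 194.]] [[201. 138.]]
[0, -0.02, 0] [[159. 190.]] [[192. 159.]]
[0, 0, -0.097] [[209. 185.]] [[199.  87.]]
[0.037, 0.088, -0.097] [[306. 157.]] [[190.  37.]]
[-0.037, 0.088, -0.097] [[300. 235.]] [[249.  48.]]
[0.037, -0.088, -0.097] [[120. 135.]] [[147. 129.]]
[-0.037, -0.088, -0.097] [[113. 213.]] [[209. 142.]]
```

View pics/g2.png

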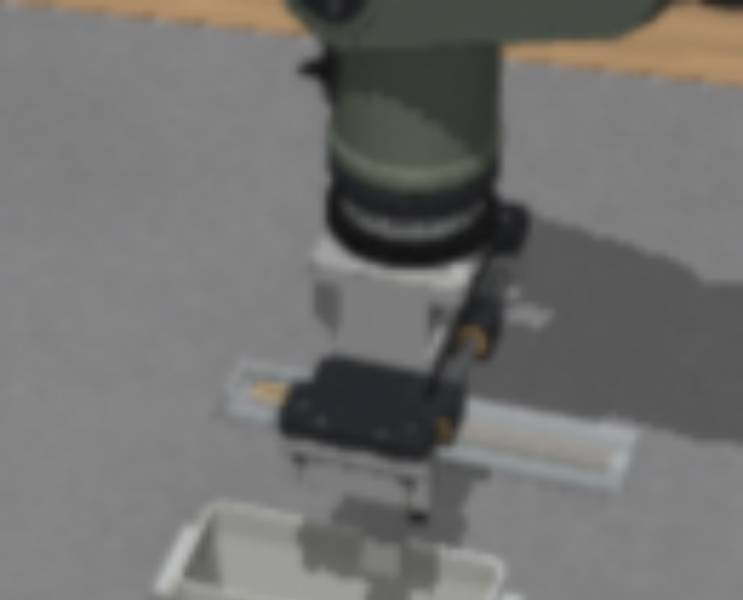

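```bash
python3 - <<'E'
from h import *
np.save("a.npy",np.stack([cams.camera("top")["image"],cams.camera("side")["image"]]))
E
```

Emit:
{"api": "step_arm", "payload": {"steps": [[0,0,0,0,0,0,100],[0,0,0,0,0,0,100],[0,0,0,0,0,0,100],[0,0,0,0,0,0,100],[0,0,0,0,0,0,100],[0,0,0,0,0,0,100],[0,0,0,0,0,0,100]]}}

```text
time: 5.18
eef_pos: [0.4492, -0.2178, 0.0453]
tool_rot: [-0.0, 0.999, -0.052, -0.0]
force: [0.1, 0.2, -0.1]
finger_gap: 0.0807
gripper_force: 0.0
```

```bash
python3 - <<'E'
from h import *
a=np.load("a.npy").astype(int); P=[cams.camera("top"),cams.camera("side")]; s=status.state(); print(s["eef_pos"],s["finger_gap"])
M=R.from_quat(np.roll(s["tool_rot"],-1)).as_matrix()
for p,o in zip(P,a):
    d=(np.abs(p["image"].astype(int)-o).max(2)>25).astype(np.uint8)
    n,l,st,ce=cv2.connectedComponentsWithStats(d)
    print([st[i].tolist() for i in range(1,n) if st[i,4]>5])
    print([proj(p,s["eef_pos"]+M@[0,y,z]).round().tolist() for y in(-.047,.047) for z in(0,-.078)])
c=lambda i:cv2.resize(i[90:200,280:400],(400,367),interpolation=2)
cv2.imwrite("pics/g3.png",np.hstack([c(a[1].astype(np.uint8)),c(P[1]["image"])])[:,:,::-1])
E
```

```text
[ 0.4491789  -0.217824    0.04536053] 0.08886604596949776
[[457, 231, 18, 4, 55], [449, 259, 24, 8, 123], [504, 267, 13, 5, 52]]
[[[440.0, 254.0]], [[449.0, 251.0]], [[481.0, 259.0]], [[493.0, 256.0]]]
[[352, 97, 9, 16, 69], [324, 112, 4, 5, 10], [347, 117, 5, 11, 41], [346, 128, 3, 8, 14], [341, 139, 4, 3, 10], [331, 141, 7, 8, 28], [349, 141, 2, 4, 6], [330, 152, 9, 8, 24], [340, 153, 2, 5, 9]]
[[[334.0, 168.0]], [[334.0, 146.0]], [[343.0, 146.0]], [[344.0, 124.0]]]
```

View pics/g3.png

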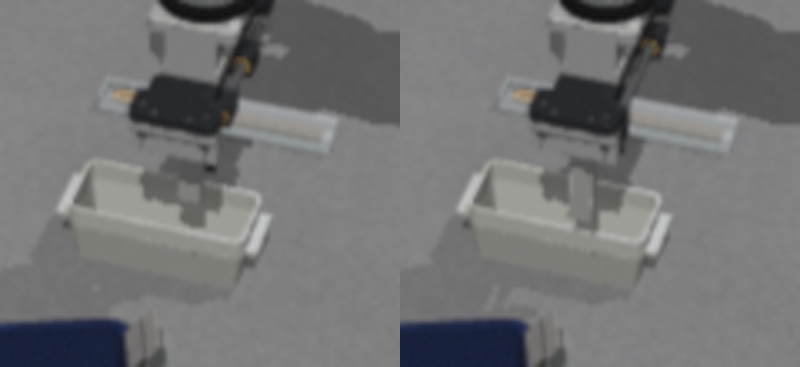

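Emit:
{"api": "step_arm", "payload": {"steps": [[0,0,0.012,0,0,0,100],[0,0,0.01,0,0,0,100],[0,0,0,0,0,0,100],[0,0,0,0,0,0,60],[0,0,0,0,0,0,60],[0,0,0,0,0,0,60],[0,0,0,0,0,0,60],[0,0,0,0,0,0,60],[0,0,0,0,0,0,60],[0,0,0,0,0,0,60]], "grip_force": 10}}

```text
time: 6.12
eef_pos: [0.4493, -0.2179, 0.0236]
tool_rot: [0.0, 0.999, -0.052, 0.0]
force: [-0.8, -0.3, 0.2]
finger_gap: 0.0567
gripper_force: 0.0
```

```bash
python3 - <<'E'
from h import *
S=cams.camera("side"); T=cams.camera("top");s=status.state(); print(s["eef_pos"],s["finger_gap"],s["gripper_force"],s["force"])
M=R.from_quat(np.roll(s["tool_rot"],-1)).as_matrix()
cl=cv2.createCLAHE(4,(2,2))
def c(p,x,y):
    i=cv2.cvtColor(p["image"],cv2.COLOR_RGB2GRAY)[y-45:y+45,x-40:x+40]
    return cl.apply(cv2.resize(i,(400,450),interpolation=cv2.INTER_CUBIC))
cv2.imwrite("pics/g4.png",np.hstack([c(S,335,150),c(T,462,245)]))
g=s["finger_gap"]/2
for l in([0,-g,0],[0,g,0],[0,-g,-.08],[0,g,-.08]):
    X=s["eef_pos"]+M@l; print(((proj(S,X)-[295,105])*5).round(),((proj(T,X)-[422,200])*5+[400,0]).round())
E
```

```text
[ 0.44922043 -0.21786162  0.02345001] 0.056154726981991906 0.0 [ 0.2524678  -0.1380745   0.20015936]
[[202. 321.]] [[518. 278.]]
[[231. 254.]] [[637. 292.]]
[[206. 212.]] [[567. 265.]]
[[236. 145.]] [[696. 280.]]
```

View pics/g4.png

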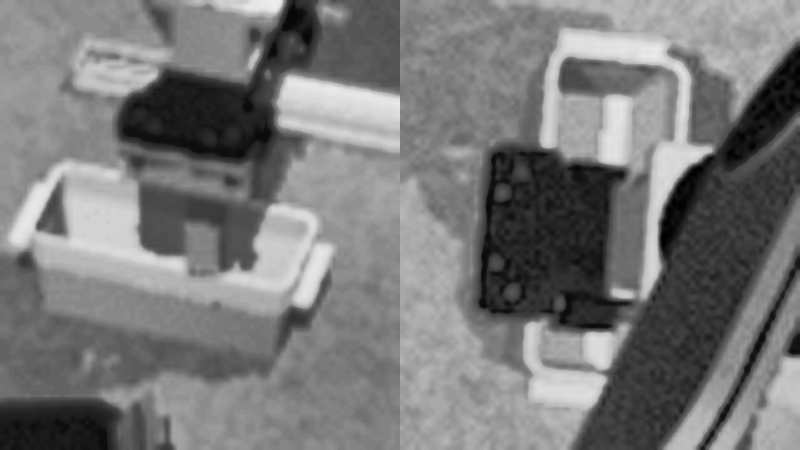

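Emit:
{"api": "step_arm", "payload": {"steps": [[0,0,0,0,0,0,100],[0,0,0,0,0,0,100],[0,0,0,0,0,0,100],[0,0,0,0,0,0,100],[0,0,0,0,0,0,100],[0,0,0,0,0,0,100],[0,0,0.006,0,0,0,100],[0,0,0.006,0,0,0,100],[0,0,0,0,0,0,100],[0,0,0,0,0,0,100]]}}

```text
time: 7.05
eef_pos: [0.4484, -0.2173, 0.0104]
tool_rot: [-0.001, 0.999, -0.052, -0.001]
force: [-0.5, 0.0, 0.1]
finger_gap: 0.094
gripper_force: 0.0
```

Emit:
{"api": "step_arm", "payload": {"steps": [[0,0,0,0,0,0,60],[0,0,0,0,0,0,60],[0,0,0,0,0,0,60],[0,0,0,0,0,0,60],[0,0,0,0,0,0,60],[0,0,0,0,0,0,60],[0,0,0,0,0,0,60],[0,0,0,0,0,0,60]]}}

```text
time: 7.72
eef_pos: [0.4493, -0.218, 0.0115]
tool_rot: [0.0, 0.999, -0.052, 0.0]
force: [-0.4, 0.3, 1.4]
finger_gap: 0.0638
gripper_force: 10.0
```

```bash
python3 - <<'E'
from h import *
S=cams.camera("side"); T=cams.camera("top");s=status.state(); print({k:np.round(v,4) for k,v in s.items()})
print([fit([T,S],gray,rrect(149,61,9,60),rrect(139,51,6,60),(479,-220,-6))])
E
```

```text
{'time': np.float64(7.8167), 'qpos': array([-0.6251,  0.238 ,  1.8598, -0.    ,  1.0434,  1.049 ]), 'dq': array([-0.0013, -0.0003,  0.0008,  0.0015, -0.0016,  0.0001]), 'tau': array([ 1.11000e-01, -3.25865e+01, -2.24659e+01,  7.05000e-02,
       -7.77000e-02, -9.30000e-03]), 'eef_pos': array([ 0.4493, -0.2179,  0.0115]), 'tool_rot': array([ 1.000e-04,  9.987e-01, -5.160e-02,  1.000e-04]), 'force': array([0.2302, 0.8325, 1.5753]), 'moment': array([0.0172, 0.0128, 0.0252]), 'gripper_force': np.float64(10.0), 'finger_gap': np.float64(0.0638)}
[(array([ 479.2, -221.5,   -4.8]), np.float64(-27.4))]
```

Emit:
{"api": "step_arm", "payload": {"steps": [[0,0,0,0,0,0,80],[0,0,0,0,0,0,80],[0,0,0,0,0,0,80],[0,0,0.003,0,0,0,80],[0,0,0,0,0,0,80],[0,0,0,0,0,0,60],[0,0,0,0,0,0,60],[0,0,0,0,0,0,60],[0,0,0,0,0,0,60],[0,0,0,0,0,0,60],[0,0,0,0,0,0,60]], "grip_force": 40}}

```text
time: 8.73
eef_pos: [0.4491, -0.2178, 0.0083]
tool_rot: [-0.0, 0.999, -0.052, -0.0]
force: [0.3, 0.9, -1.6]
finger_gap: 0.0632
gripper_force: 40.0
```

Emit:
{"api": "step_arm", "payload": {"steps": [[0,0,0,0,0,0,60],[0,0,-0.03,0,0,0,60],[0,0,-0.04,0,0,0,60],[0,0,-0.04,0,0,0,60],[0,0,-0.03,0,0,-0.124,60],[0,0,0,0,0,-0.124,60],[0,0,0,0,0,-0.124,60],[0,0,0,0,0,0,60],[0,0,0,0,0,0,60]]}}

```text
time: 9.48
eef_pos: [0.4487, -0.2175, 0.148]
tool_rot: [-0.0, 0.991, 0.132, -0.0]
force: [-0.3, 0.2, -1.9]
finger_gap: 0.0634
gripper_force: 40.0
```

```bash
python3 - <<'E'
from h import *
S=cams.camera("side"); T=cams.camera("top");s=status.state(); print({k:np.round(v,4) for k,v in s.items() if k in("eef_pos","tool_rot","force","finger_gap","gripper_force","qpos")})
for P in([T],[S],[T,S]): print([fit(P,gray,rrect(149,61,9,60),rrect(139,51,6,60),(479,-220,15),z0=140)])
E
```

```text
{'qpos': array([-0.6251,  0.0615,  1.7457, -0.    ,  1.3359,  0.6793]), 'eef_pos': array([ 0.4486, -0.2174,  0.1476]), 'tool_rot': array([-5.000e-04,  9.911e-01,  1.328e-01, -6.000e-04]), 'force': array([-1.1218,  0.6346, -1.7538]), 'gripper_force': np.float64(39.9992), 'finger_gap': np.float64(0.0637)}
[(array([ 478.3, -208.7,   14.8]), np.float64(-29.5))]
[(array([ 476.9, -213.6,   15.4]), np.float64(-15.6))]
[(array([ 477.5, -209.7,   15.8]), np.float64(-38.9))]
```

Emit:
{"api": "step_arm", "payload": {"steps": [[0.0183,-0.0321,0,0,0,0,60],[0.0183,-0.0321,0,0,0,0,60],[0.0183,-0.0321,0,0,0,0,60],[0.0183,-0.0321,0,0,0,0,60],[0.0183,-0.0321,0,0,0,0,60],[0,0,0,0,-0.109,0,60],[0,0,0,0,-0.109,0,60],[0,0,0,0,-0.109,0,60],[0,0,0,0,-0.109,0,60],[0,0,0,0,0,0,60],[0,0,0,0,0,0,60]]}}

```text
time: 10.5
eef_pos: [0.4943, -0.0381, 0.1447]
tool_rot: [0.028, 0.967, 0.131, -0.217]
force: [-0.9, -0.3, -0.6]
finger_gap: 0.0638
gripper_force: 40.0
```

```bash
cat >> h.py <<'E'
BOX=(546.3,-24.,15.4)
def fit3(pics,chan,pos,neg,x0):  # x,y,z mm, yaw, pitch(deg,+x low)
    ims=[cv2.GaussianBlur(chan(p["image"].astype(float)),(0,0),.6) for p in pics]
    def W(x,P): return (R.from_euler("ZY",[x[3],x[4]],degrees=True).apply(P)+x[:3])/1000
    smp=lambda x,P:sum(map_coordinates(i,proj(p,W(x,P))[:,::-1].T,order=1).mean() for i,p in zip(ims,pics))
    f=lambda x:-(smp(x,pos)-smp(x,neg))
    rs=[minimize(f,np.array(x0)+[d,e,g,0,0],method="Nelder-Mead",options=dict(maxiter=500,initial_simplex=np.array(x0)+[d,e,g,0,0]+np.vstack([np.zeros(5),np.diag([4,4,4,3,3])]))) for d in(-6,6) for e in(-6,6) for g in(-5,5)]
    b=min(rs,key=lambda r:r.fun); return b.x.round(1),round(b.fun,1)
def inbox(x):
    c,s=np.cos(np.radians(BOX[2])),np.sin(np.radians(BOX[2])); d=np.array(x[:2])-BOX[:2]; return np.round([d[0]*c+d[1]*s,-d[0]*s+d[1]*c],1)
def tubpred(tx=30.1,tz=8.3):
    s=status.state(); M=R.from_quat(np.roll(s["tool_rot"],-1)).as_matrix()
    o=s["eef_pos"]*1000+M@[tx,0,tz]; pit=np.degrees(np.arcsin(-M[2,0])); yaw=np.degrees(np.arctan2(M[1,0],M[0,0])); return np.round([*o,yaw,pit],1)
E
python3 - <<'E'
from h import *
S=cams.camera("side"); T=cams.camera("top")
t=tubpred(); print("pred",t,inbox(t),status.state()["eef_pos"],status.state()["force"])
x=fit3([T,S],gray,rrect(149,61,9,60),rrect(139,51,6,60),t); print("fit",x,inbox(x[0]))
E
```

```text
pred [517.3 -32.5 128.   15.3  25. ] [-30.2  -0.5] [ 0.49438131 -0.03881617  0.1482173 ] [-0.14564765 -0.15327815 -1.55248869]
fit (array([509.3, -13.4, 143.3,   8.3,  29.1]), np.float64(-17.1)) [-32.9  20. ]
```

```bash
cat >> h.py <<'E'
def fitg(pics,pos,neg,t,rx=range(-24,13,2),ry=range(-4,5,2),rz=range(-8,13,4)):
    ims=[cv2.GaussianBlur(gray(p["image"].astype(float)),(0,0),.7) for p in pics]; rot=R.from_euler("ZY",[t[3],t[4]],degrees=True); yaw=R.from_euler("Z",t[3],degrees=True)
    out=[]
    for a in rx:
        for b in ry:
            for c in rz:
                o=np.array(t[:3])+yaw.apply([a,b,c])
                v=[np.median(map_coordinates(i,proj(p,(rot.apply(pos)+o)/1000)[:,::-1].T,order=1)-map_coordinates(i,proj(p,(rot.apply(neg)+o)/1000)[:,::-1].T,order=1)) for i,p in zip(ims,pics)]
                out.append((round(sum(v),1),a,b,c))
    return sorted(out)[::-1][:4]
E
python3 - <<'E'
from h import *
S=cams.camera("side"); T=cams.camera("top"); t=tubpred()
for P in([T],[S],[T,S]): print(fitg(P,rrect(149,61,9,60),rrect(139,51,6,60),t))
i=np.hstack([cv2.resize(p["image"][y-70:y+70,x-70:x+70],(400,400),interpolation=2) for p,(x,y) in((T,proj(T,t[:3]/1000)[0].astype(int)),(S,proj(S,t[:3]/1000)[0].astype(int)))])
for k,p in enumerate((T,S)):
    o=proj(p,t[:3]/1000)[0].astype(int)
    for col,dx,dz in(((255,0,0),0,0),((0,255,0),-15.4,3.4)):
        oo=t[:3]+R.from_euler("Z",t[3],degrees=True).apply([dx,0,dz])
        q=(proj(p,(R.from_euler("ZY",t[3:],degrees=True).apply(rrect(152,64,9,60))+oo)/1000)-o+70)*400/140+[400*k,0]
        cv2.polylines(i,[q.astype(np.int32)],True,col,1)
cv2.imwrite("pics/t1.png",i[:,:,::-1])
E
```

```text
[(np.float64(-0.0), -6, -4, 12), (np.float64(-0.1), 12, -2, 12), (np.float64(-0.1), 2, -4, 4), (np.float64(-0.1), 2, -4, 0)]
[(np.float64(9.7), 0, -2, -4), (np.float64(9.1), 0, 2, 0), (np.float64(7.0), 2, -2, -4), (np.float64(7.0), 0, -4, -4)]
[(np.float64(9.3), 0, -2, -4), (np.float64(8.7), 0, 2, 0), (np.float64(6.8), 0, -4, -4), (np.float64(6.7), 2, -2, -4)]
```

View pics/t1.png

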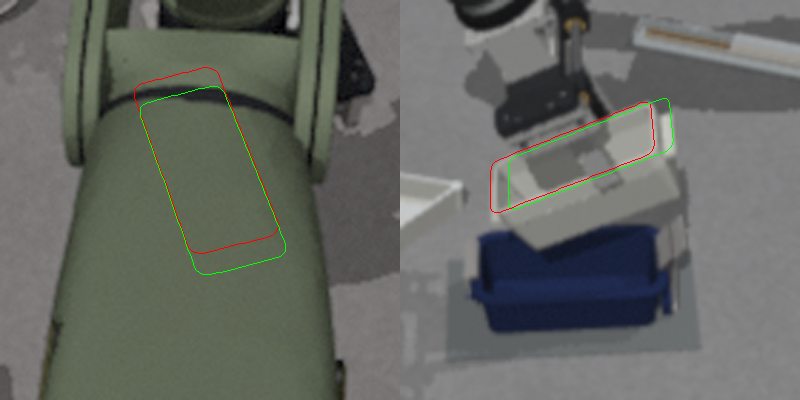

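Emit:
{"api": "step_arm", "payload": {"steps": [[0.0084,-0.0005,0.0156,0,0,0,60],[0.0083,0,0.0155,0,0,0,60],[0.0084,0,0.0156,0,0,0,60],[0.0083,0,0.0155,0,0,0,60],[0,0,0,0,0,0,60],[0,0,0,0,0,0,60],[0,0,0,0,0,0,60]]}}

```text
time: 11.28
eef_pos: [0.4992, -0.0377, 0.08]
tool_rot: [0.029, 0.968, 0.13, -0.213]
force: [-0.5, -1.0, -1.9]
finger_gap: 0.0638
gripper_force: 40.0
```

```bash
cat > p.py <<'E'
from h import *
S=cams.camera("side"); t=tubpred(); s=status.state()
b=R.from_euler("Z",-BOX[2],degrees=True).apply(s["force"])
print("box O",inbox(t),t[2:],"force box",b.round(1),"mom",s["moment"].round(2),"tipX,Z",(inbox(t)[0]+86*np.cos(np.radians(t[4]))+42*np.sin(np.radians(t[4]))).round(1),(t[2]-86*np.sin(np.radians(t[4]))+42*np.cos(np.radians(t[4]))).round(1))
print(fitg([S],rrect(149,61,9,60),rrect(139,51,6,60),t,range(-6,7,1),range(-3,4,1),range(-3,4,1)))
E
python3 p.py
```

```text
box O [-24.8  -0.7] [59.9 15.3 24.8] force box [-0.3 -0.5 -1.6] mom [ 0.06 -0.29 -0.01] tipX,Z 70.9 62.0
[(np.float64(7.3), 0, -3, 3), (np.float64(7.2), -1, -3, -1), (np.float64(7.0), 0, -3, 1), (np.float64(7.0), -1, -2, 0)]
```

Emit:
{"api": "step_arm", "payload": {"steps": [[0.0045,-0.0005,0,0,0,0,60],[0.0045,0,0,0,0,0,60],[0,0,0,0,0,0,60],[0,0,0,0,0,0,60],[0,0,0,0,0,0,60]]}}

```text
time: 11.75
eef_pos: [0.5063, -0.0345, 0.074]
tool_rot: [0.029, 0.967, 0.131, -0.214]
force: [-0.3, 1.2, -0.9]
finger_gap: 0.0634
gripper_force: 40.0
```

```bash
python3 p.py|head -1
```

```text
box O [-17.7   0.5] [53.8 15.4 25. ] force box [-0.2 -0.5 -1.9] mom [ 0.07 -0.26  0.04] tipX,Z 78.0 55.5
```

Emit:
{"api": "step_arm", "payload": {"steps": [[-0.0008,0,-0.0018,0,0,0,60],[0.0018,0,-0.0008,0,0,0,60],[0.0018,0,-0.0008,0,0,0,60],[0,0,0,0,0,0,60],[0,0,0,0,0,0,60]]}}

```text
time: 12.22
eef_pos: [0.5102, -0.0335, 0.0759]
tool_rot: [0.029, 0.968, 0.131, -0.214]
force: [-0.2, -0.3, -0.9]
finger_gap: 0.0637
gripper_force: 40.0
```

```bash
python3 p.py
```

```text
box O [-13.7   0.4] [55.7 15.4 25. ] force box [-0.1 -0.8 -1.3] mom [ 0.11 -0.27 -0.03] tipX,Z 82.0 57.4
[(np.float64(7.4), 1, -3, 3), (np.float64(7.3), 1, -2, 3), (np.float64(7.3), 1, -3, 2), (np.float64(7.3), 0, -2, 3)]
```

Emit:
{"api": "step_arm", "payload": {"steps": [[0.0004,0,0.0009,0,0,0,60],[0.0018,0,-0.0008,0,0,0,60],[0.0018,0,-0.0008,0,0,0,60],[0,0,0,0,0,0,60],[0,0,0,0,0,0,60]]}}

```text
time: 12.68
eef_pos: [0.514, -0.0325, 0.0749]
tool_rot: [0.029, 0.968, 0.131, -0.214]
force: [0.2, -0.2, -1.5]
finger_gap: 0.0636
gripper_force: 40.0
```

```bash
python3 p.py|head -1
```

```text
box O [-9.7  0.4] [54.6 15.4 25. ] force box [ 0.2  0.7 -1.1] mom [ 0.08 -0.31  0.02] tipX,Z 86.0 56.3
```

Emit:
{"api": "step_arm", "payload": {"steps": [[0.0009,0,-0.0004,0,0,0,60],[0.0009,0,-0.0004,0,0,0,60],[0,0,0,0,0,0,60],[0,0,0,0,0,0,60]]}}

```text
time: 13.07
eef_pos: [0.5158, -0.0319, 0.0749]
tool_rot: [0.029, 0.968, 0.131, -0.214]
force: [-0.4, -0.6, -1.8]
finger_gap: 0.0636
gripper_force: 40.0
```

```bash
python3 p.py|head -1
```

```text
box O [-7.8  0.5] [54.6 15.4 25. ] force box [-0.1 -0.7 -0.6] mom [ 0.07 -0.29 -0.02] tipX,Z 87.9 56.3
```

Emit:
{"api": "step_arm", "payload": {"steps": [[0.0009,0,-0.0004,0,0,0,60],[0.0009,0,-0.0004,0,0,0,60],[0,0,0,0,0,0,60],[0,0,0,0,0,0,60]]}}

```text
time: 13.45
eef_pos: [0.5176, -0.0314, 0.0747]
tool_rot: [0.029, 0.968, 0.131, -0.214]
force: [-0.2, -0.1, -1.6]
finger_gap: 0.0636
gripper_force: 40.0
```

```bash
python3 p.py; python3 - <<'E'
from h import *
T=cams.camera("top");S=cams.camera("side")
for P in([S],): print(fit(P,blue,rrect(172,85,14,56),rrect(181,94,18,56),BOX))
i=S["image"][150:230,230:350]; cv2.imwrite("pics/k.png",cv2.resize(i,(780,520),interpolation=2)[:,:,::-1])
E
```

```text
box O [-5.8  0.5] [54.5 15.4 25. ] force box [-0.1 -0.1 -1.2] mom [ 0.07 -0.22 -0.04] tipX,Z 89.9 56.2
[(np.float64(7.7), 0, -3, -1), (np.float64(7.6), 0, -2, 3), (np.float64(7.6), 0, -2, 0), (np.float64(7.6), 0, -3, 2)]
(array([540.2,   6.5,  15.3]), np.float64(-6.7))
```

View pics/k.png

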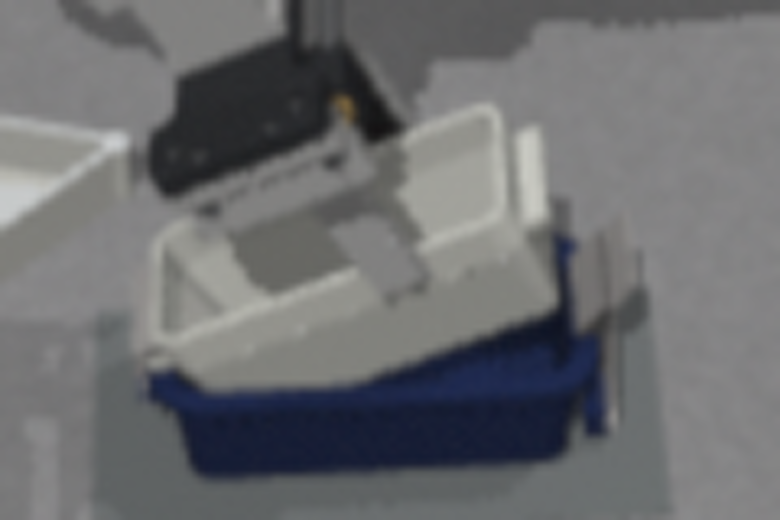

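Emit:
{"api": "step_arm", "payload": {"steps": [[0.0009,0,-0.0004,0,0,0,60],[0,0,0,0,0,0,60],[0.0009,0,-0.0004,0,0,0,60],[0,0,0,0,0,0,60],[0,0,0,0,0,0,60],[0,0,0,0,0,0,60]]}}

```text
time: 14.1
eef_pos: [0.5183, -0.0312, 0.075]
tool_rot: [0.029, 0.967, 0.131, -0.216]
force: [-5.0, -1.9, 2.1]
finger_gap: 0.0636
gripper_force: 40.0
```

```bash
python3 p.py|head -1
```

```text
box O [-5.3  0.5] [54.7 15.4 25.2] force box [-5.1 -0.3  1.7] mom [-0.25  0.87  0.03] tipX,Z 90.4 56.1
```

Emit:
{"api": "step_arm", "payload": {"steps": [[-0.0009,0,0.0004,0,0,0,60],[0.003,0,0.009,0,0.0785,0,60],[0,0,0,0,0,0,60],[0.003,0,0.009,0,0.0785,0,60],[0,0,0,0,0,0,60],[0,0,0,0,0,0,60]]}}

```text
time: 14.65
eef_pos: [0.5177, -0.0314, 0.0562]
tool_rot: [0.019, 0.982, 0.132, -0.137]
force: [0.6, -0.2, -2.0]
finger_gap: 0.0636
gripper_force: 40.0
```

```bash
sed -i 's/^BOX=.*/BOX=(550.2,-23.,15.4)/' h.py; python3 p.py|head -1
```

```text
box O [-6.4  0.3] [40.5 15.4 15.9] force box [-1.9  1.2  0.1] mom [0.1  0.49 0.09] tipX,Z 87.8 57.3
```

Emit:
{"api": "step_arm", "payload": {"steps": [[-0.0014,0,0.0004,0,0,0,60],[0.003,0,0.009,0,0.0785,0,60],[0,0,0,0,0,0,60],[0.003,0,0.009,0,0.0785,0,60],[0,0,0,0,0,0,60],[0,0,0,0,0,0,60]]}}

```text
time: 15.2
eef_pos: [0.5183, -0.0317, 0.0377]
tool_rot: [0.008, 0.989, 0.133, -0.06]
force: [0.8, -0.2, -0.8]
finger_gap: 0.0635
gripper_force: 40.0
```

```bash
python3 p.py|head -1
```

```text
box O [-3.  -0.4] [26.4 15.4  6.9] force box [ 0.6 -0.8 -0.9] mom [ 0.02 -0.02  0.01] tipX,Z 87.4 57.8
```

Emit:
{"api": "step_arm", "payload": {"steps": [[0.0012,0,0.0052,0,0.04,0,60],[0,0,0,0,0,0,60],[0,0,0,0,0,0,60],[0,0,0,0,0,0,60]], "grip_force": 60}}

```text
time: 15.58
eef_pos: [0.5198, -0.0316, 0.0327]
tool_rot: [0.006, 0.99, 0.134, -0.04]
force: [0.6, -0.4, -0.5]
finger_gap: 0.0632
gripper_force: 60.0
```

Emit:
{"api": "step_arm", "payload": {"steps": [[0.0012,0,0.0052,0,0.04,0,60],[0,0,0,0,0,0,60],[0,0,0,0,0,0,60],[0,0,0,0,0,0,60]]}}

```text
time: 15.92
eef_pos: [0.5219, -0.0317, 0.0281]
tool_rot: [0.004, 0.991, 0.134, -0.018]
force: [5.3, -0.6, 1.6]
finger_gap: 0.063
gripper_force: 60.0
```

```bash
python3 p.py|head -1
```

```text
box O [-0.1 -0.8] [18.5 15.4  2.2] force box [ 3.8 -1.5  3.3] mom [-0.11 -0.71  0.1 ] tipX,Z 87.4 57.2
```

Emit:
{"api": "step_arm", "payload": {"steps": [[0.0012,0,0.0052,0,0.04,0,60],[0,0,0,0,0,0,60],[0,0,0,0,0,0,60],[0,0,0,0,0,0,60]]}}

```text
time: 16.3
eef_pos: [0.52, -0.0311, 0.0218]
tool_rot: [0.0, 0.991, 0.134, -0.001]
force: [1.0, 0.8, 5.7]
finger_gap: 0.063
gripper_force: 60.0
```

```bash
python3 p.py|head -1
```

```text
box O [-1.2  0.2] [13.4 15.4  0.1] force box [ 1.1 -0.4  5.4] mom [-0.18 -0.31 -0.01] tipX,Z 84.9 55.2
```

Emit:
{"api": "step_arm", "payload": {"steps": [[0,0,0.0015,0,0.01,0,60],[0,0,0,0,0,0,60],[0,0,0.001,0,0.01,0,60],[0,0,0,0,0,0,60],[0,0,0,0,0,0,60]]}}

```text
time: 16.77
eef_pos: [0.521, -0.0309, 0.0217]
tool_rot: [-0.001, 0.991, 0.134, 0.01]
force: [-2.0, 1.4, 17.9]
finger_gap: 0.0633
gripper_force: 60.0
```

```bash
python3 p.py; python3 - <<'E'
from h import *
S=cams.camera("side")
p=finder.spot_point(S,"latch_nose");print(p)
t=tubpred()
for a in (0,.1,.2):
    # latch tab top (-93?,90)
    X,Z=-88.5+90.5,78-14; x=X*np.cos(a)-Z*np.sin(a)-90.5; z=14+X*np.sin(a)+Z*np.cos(a)
    c,s=np.cos(np.radians(15.4)),np.sin(np.radians(15.4)); print(a,proj(S,[(BOX[0]+x*c)/1000,(BOX[1]+x*s)/1000,z/1000]))
E
```

```text
box O [0.1 0.2] [14.  15.4 -1.1] force box [-0.5  2.4 18.9] mom [ 0.09  0.65 -0.03] tipX,Z 85.3 57.6
[(np.float64(5.9), 0, -3, -2), (np.float64(5.8), -1, 0, 1), (np.float64(5.8), -1, -1, 0), (np.float64(5.8), -2, 1, 2)]
[{'point': [316.0, 195.7], 'conf': 0.83}]
0 [[320.68275086 191.66261842]]
0.1 [[323.20118387 191.57493585]]
0.2 [[325.69860707 191.66268008]]
```

Emit:
{"api": "step_arm", "payload": {"steps": [[0,0,-0.002,0,-0.02,0,60],[0,0,0,0,0,0,100],[0,0,0,0,0,0,100],[0,0,0,0,0,0,100],[0,0,0,0,0,0,100],[0,0,0,0,0,0,100],[0,0,-0.035,0,0,0,100],[0,0,-0.04,0,0,0,100],[0,0,-0.04,0,0,0,100],[0,0,-0.035,0,0,0,100]]}}

```text
time: 17.75
eef_pos: [0.5195, -0.0308, 0.1726]
tool_rot: [0.0, 0.991, 0.134, -0.001]
force: [0.4, 0.1, 0.4]
finger_gap: 0.094
gripper_force: 0.0
```

```bash
python3 - <<'E'
from h import *
S=cams.camera("side");print(status.state()["eef_pos"],status.state()["tool_rot"])
for P in([S],): print(fit3(P,gray,rrect(149,61,9,60),rrect(139,51,6,60),(*BOX[:2],14,15.4,0)))
t=(*BOX[:2],14,15.4,0)
for pit in(-2,0,1,2,3,5): print(pit,fitg([S],rrect(149,61,9,60),rrect(139,51,6,60),(*BOX[:2],14,15.4,pit),range(-6,7,1),range(-6,7,1),range(0,7,2))[0])
i=S["image"][165:235,235:345]; cv2.imwrite("pics/k2.png",cv2.resize(i,(770,490),interpolation=2)[:,:,::-1])
E
```

```text
[ 0.52507871 -0.03197255  0.18085877] [0.00264235 0.99095593 0.1340338  0.00585761]
(array([548.8, -31.2,   8.5,  13.6,   1.1]), np.float64(-13.7))
-2 (np.float64(9.3), -1, 0, 0)
0 (np.float64(9.2), -3, 3, 2)
1 (np.float64(8.5), -4, 1, 0)
2 (np.float64(7.3), -4, 1, 0)
3 (np.float64(6.5), -5, -3, 0)
5 (np.float64(5.8), -6, 3, 6)
```

View pics/k2.png

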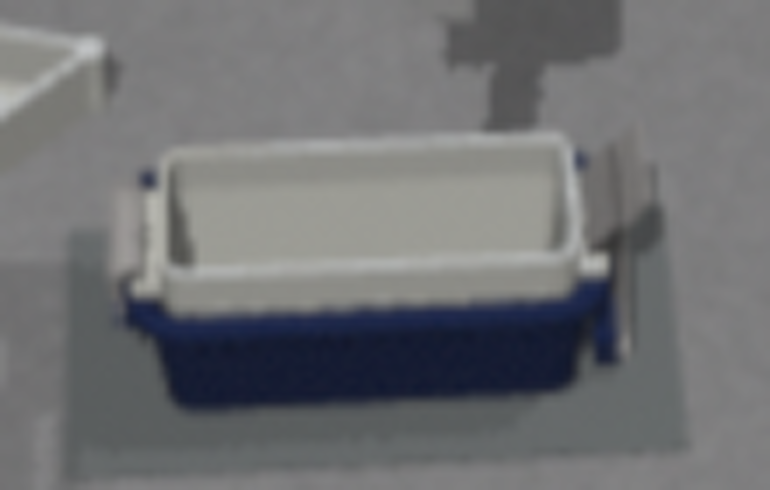

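Emit:
{"api": "step_arm", "payload": {"steps": [[0,0,0,0,0,0.0875,100],[0,0,0,0,0,0.0875,100],[0.007,-0.0346,0,0,0,0,100],[0.007,-0.0346,0,0,0,0,100],[0.007,-0.0346,0,0,0,0,100],[0.007,-0.0346,0,0,0,0,100],[0.007,-0.0346,0,0,0,0,100],[0.007,-0.0346,0,0,0,0,100],[0.007,-0.0346,0,0,0,0,100],[0,0,0,0,0,0,100],[0,0,0,0,0,0,100],[0,0,0,0,0,0,100]]}}

```text
time: 18.8
eef_pos: [0.5453, 0.2144, 0.1697]
tool_rot: [0.001, 0.999, 0.047, -0.002]
force: [-0.0, -0.5, 0.1]
finger_gap: 0.0939
gripper_force: 0.0
```

```bash
python3 - <<'E'
from h import *
T=cams.camera("top");S=cams.camera("side");s=status.state();print(s["eef_pos"],s["tool_rot"],s["force"])
for P in([T],[S],[T,S]):
    print("mid",fit(P,gray,rrect(149,61,9,60),rrect(139,51,6,60),BOX,z0=14))
print(finder.spot_point(T,"keeper"),finder.spot_point(T,"latch_nose"))
# table-offset check: known lid
E
```

```text
[0.54568208 0.21352954 0.17011076] [ 5.08530874e-04  9.98935090e-01  4.61145444e-02 -1.36973214e-03] [ 0.8344856  -0.23953037 -0.07660281]
mid (array([549.3, -22.2,  15. ]), np.float64(-24.3))
mid (array([549. , -26.2,  13.6]), np.float64(-8.2))
mid (array([548.9, -22.6,  15.1]), np.float64(-27.4))
[{'point': [369.2, 180.1], 'conf': 0.6}] [{'point': [386.8, 247.5], 'conf': 0.56}]
```

Emit:
{"api": "step_arm", "payload": {"steps": [[0.001,-0.001,0.04,0,0,0,100],[0,0,0.04,0,0,0,100],[0,0,0.04,0,0,0,100],[0,0,0.03,0,0,0,100],[0,0,0.0182,0,0,0,100],[0,0,0,0,0,0,100],[0,0,0,0,0,0,100]], "grip_force": 25}}

```text
time: 19.58
eef_pos: [0.5457, 0.2148, 0.0015]
tool_rot: [0.0, 0.999, 0.046, -0.002]
force: [0.3, 0.7, 0.3]
finger_gap: 0.0938
gripper_force: 0.0
```

Emit:
{"api": "step_arm", "payload": {"steps": [[0,0,0,0,0,0,50],[0,0,0,0,0,0,50],[0,0,0,0,0,0,50],[0,0,0,0,0,0,50],[0,0,0,0,0,0,50],[0,0,0,0,0,0,50],[0,0,0,0,0,0,50],[0,0,0,0,0,0,50],[0,0,0,0,0,0,50],[0,0,0,0,0,0,50]]}}

```text
time: 20.42
eef_pos: [0.5468, 0.2158, 0.0028]
tool_rot: [0.0, 0.999, 0.047, -0.001]
force: [0.1, -2.0, 4.2]
finger_gap: 0.0527
gripper_force: 25.0
```

Emit:
{"api": "step_arm", "payload": {"steps": [[0,0,-0.03,0,0,0,50],[0,0,-0.04,0,0,0,50],[0,0,-0.04,0,0,0,50],[0,0,-0.03,0,0,0,50],[0,0,0,0,0,-0.0855,50],[0,0,0,0,0,-0.0855,50],[0,0,0,0,0,0,50],[0,0,0,0,0,0,50],[0,0,0,0,0,0,50]]}}

```text
time: 21.17
eef_pos: [0.5459, 0.2159, 0.1411]
tool_rot: [0.0, 0.991, 0.131, -0.002]
force: [0.5, -0.9, -1.6]
finger_gap: 0.0525
gripper_force: 25.0
```

```bash
python3 - <<'E'
from h import *
T=cams.camera("top");S=cams.camera("side");s=status.state();print(s["eef_pos"],s["tool_rot"],s["force"],s["finger_gap"])
z=s["eef_pos"][2]*1000-2.8
for P in([T],[S],[T,S]):
    print("small",fit(P,gray,rrect(137,50,7,52),rrect(127,40,5,52),(547,215,15),z0=z))
E
```

```text
[0.54608025 0.21585966 0.14125064] [ 1.68884524e-04  9.91318750e-01  1.31466337e-01 -1.92597938e-03] [-0.26989609  0.33602086 -0.72167528] 0.052710665291549545
small (array([547. , 209.9,  11.5]), np.float64(-15.4))
small (array([545.7, 212. ,  15. ]), np.float64(-20.3))
small (array([546.5, 209.9,  11.7]), np.float64(-32.5))
```

Emit:
{"api": "step_arm", "payload": {"steps": [[-0.0085,0.033,0,0,0,0,50],[-0.0085,0.033,0,0,0,0,50],[-0.0085,0.033,0,0,0,0,50],[-0.0085,0.033,0,0,0,0,50],[-0.0085,0.033,0,0,0,0,50],[-0.0085,0.033,0,0,0,0,50],[-0.0087,0.0328,0,0,0,0,50],[0,0,0.03,0,0,0,50],[0,0,0.02,0,0,0,50],[0,0,0,0,0,0,50],[0,0,0,0,0,0,50]]}}

```text
time: 22.18
eef_pos: [0.5478, -0.0222, 0.0909]
tool_rot: [-0.001, 0.991, 0.132, -0.003]
force: [-0.8, -0.0, 0.3]
finger_gap: 0.0523
gripper_force: 25.0
```

```bash
cat > q.py <<'E'
from h import *
import sys
T=cams.camera("top");S=cams.camera("side");s=status.state();print(s["eef_pos"].round(4),s["tool_rot"].round(3),s["force"].round(1),s["finger_gap"])
z=s["eef_pos"][2]*1000-2.8
print("small S",fit([S],gray,rrect(137,50,7,52),rrect(127,40,5,52),(s["eef_pos"][0]*1000,s["eef_pos"][1]*1000,15),z0=z))
E
python3 q.py
```

```text
[ 0.5504 -0.0223  0.0935] [ 0.     0.991  0.132 -0.   ] [ 0.7  0.4 -0.3] 0.052623725334496094
small S (array([547.5, -25.1,  15.3]), np.float64(-12.8))
```

Emit:
{"api": "step_arm", "payload": {"steps": [[0,0,0,0,0,0,50],[0,0,0.012,0,0,0,50],[0,0,0.01,0,0,0,50],[0,0,0.006,0,0,0,50],[0,0,0.006,0,0,0,50],[0,0,0,0,0,0,50],[0,0,0,0,0,0,50]]}}

```text
time: 22.87
eef_pos: [0.5487, -0.0223, 0.0576]
tool_rot: [-0.0, 0.991, 0.132, -0.002]
force: [-0.2, 0.4, -1.5]
finger_gap: 0.0526
gripper_force: 25.0
```

```bash
python3 q.py
```

```text
[ 0.5497 -0.0225  0.0586] [ 0.     0.991  0.132 -0.001] [ 0.3  0.7 -0.6] 0.05304501413160836
small S (array([548.1, -26.6,  15.3]), np.float64(-15.2))
```

Emit:
{"api": "step_arm", "payload": {"steps": [[0,0,0.005,0,0,0,50],[0,0,0.004,0,0,0,50],[0,0,0.003,0,0,0,50],[0,0,0,0,0,0,50],[0,0,0.002,0,0,0,50],[0,0,0,0,0,0,50],[0,0,0,0,0,0,50]]}}

```text
time: 23.55
eef_pos: [0.5493, -0.0225, 0.0444]
tool_rot: [0.0, 0.991, 0.132, -0.001]
force: [-0.1, 0.1, -1.1]
finger_gap: 0.0527
gripper_force: 25.0
```

Emit:
{"api": "step_arm", "payload": {"steps": [[0,0,0.0015,0,0,0,50],[0,0,0,0,0,0,50],[0,0,0.001,0,0,0,50],[0,0,0,0,0,0,50],[0,0,0,0,0,0,50]]}}

```text
time: 23.97
eef_pos: [0.5495, -0.0225, 0.0426]
tool_rot: [0.0, 0.991, 0.132, -0.001]
force: [-2.4, 0.4, 4.2]
finger_gap: 0.053
gripper_force: 25.0
```

Emit:
{"api": "step_arm", "payload": {"steps": [[0,0,0,0,0,0,100],[0,0,0,0,0,0,100],[0,0,0,0,0,0,100],[0,0,0,0,0,0,100],[0,0,0,0,0,0,100],[0,0,0,0,0,0,100],[0,0,-0.025,0,0,0,100],[0,0,-0.035,0,0,0,100],[0,0,-0.035,0,0,0,100],[0,0,-0.035,0,0,0.03,100]]}}

```text
time: 24.8
eef_pos: [0.549, -0.0223, 0.1729]
tool_rot: [-0.0, 0.993, 0.117, -0.002]
force: [0.9, 0.3, 0.6]
finger_gap: 0.094
gripper_force: 0.0
```

Emit:
{"api": "step_arm", "payload": {"steps": [[0.001,-0.0381,0,0,0,0,100],[0.001,-0.0382,0,0,0,0,100],[0.001,-0.0382,0,0,0,0,100],[0.001,-0.0382,0,0,0,0,100],[0.001,-0.0382,0,0,0,0,100],[0.001,-0.0382,0,0,0,0,100],[0.001,-0.0382,0,0,0,0,100],[0.001,-0.0382,0,0,0,0,100],[0.001,-0.0382,0,0,0,0,100],[0.001,-0.0381,0,0,0,0,100],[0,-0.0381,0,0,0,0,100],[0,0,0,0,0,0,100]]}}

```text
time: 25.8
eef_pos: [0.4591, 0.3945, 0.1717]
tool_rot: [-0.002, 0.993, 0.12, -0.001]
force: [-0.0, -0.9, 0.2]
finger_gap: 0.0939
gripper_force: 0.0
```

```bash
python3 - <<'E'
from h import *
T=cams.camera("top");S=cams.camera("side");s=status.state();print(s["eef_pos"],s["tool_rot"],s["force"])
for P in([T],[S],[T,S]):
  for z in(40,48): print("small",z,fit(P,gray,rrect(137,50,7,52),rrect(127,40,5,52),(549,-23,15),z0=z))
print("mid", fit([T],gray,rrect(149,61,9,60),rrect(156,68,12,60),(549,-23,15),z0=14))
for p in(T,S):
    m=cv2.inRange(cv2.cvtColor(p["image"],cv2.COLOR_RGB2HSV),(0,0,135),(179,45,255));n,l,st,ce=cv2.connectedComponentsWithStats(m)
    c=proj(p,[.462,.387,.0085])[0]; k=min([i for i in range(1,n) if st[i,4]>60],key=lambda i:np.hypot(*(ce[i]-c)))
    print(cv2.minAreaRect(np.array([atz(p,q,.0085)[:2]*1000 for q in np.argwhere(l==k)[:,::-1]],np.float32)))
E
```

```text
[0.4608283  0.3892816  0.17143654] [ 5.54006965e-04  9.92931702e-01  1.18679725e-01 -1.20435279e-03] [ 0.28279817 -0.56887857 -0.49562855]
small 40 (array([549.9, -22.3,  15.4]), np.float64(-24.6))
small 48 (array([548.1, -21.4,  15.4]), np.float64(-23.9))
small 40 (array([548.4, -34.3,  39.8]), np.float64(-9.4))
small 48 (array([545.7, -27.1,  39.8]), np.float64(-9.5))
small 40 (array([549.9, -22.3,  15.3]), np.float64(-24.3))
small 48 (array([548.3, -21.4,  15.3]), np.float64(-24.5))
mid (array([549.3, -21.7,  15.3]), np.float64(-51.6))
((462.2616271972656, 388.1472473144531), (138.42030334472656, 51.88754653930664), 12.878093719482422)
((461.6261291503906, 384.8949279785156), (138.66259765625, 52.712547302246094), 13.35345458984375)
```

Emit:
{"api": "step_arm", "payload": {"steps": [[0.001,0,0.04,0,0,0,100],[0,0,0.04,0,0,0,100],[0,0,0.04,0,0,0,100],[0,0,0.04,0,0,0,100],[0,0,0.025,0,0,0,100],[0,0,0.012,0,0,0,100],[0,0,0,0,0,0,100],[0,0,0,0,0,0,100],[0,0,0,0,0,0,100]]}}

```text
time: 26.65
eef_pos: [0.4647, 0.3892, -0.0226]
tool_rot: [-0.001, 0.993, 0.117, 0.001]
force: [0.1, 0.9, 0.1]
finger_gap: 0.094
gripper_force: 0.0
```

Emit:
{"api": "step_arm", "payload": {"steps": [[0,0,0.003,0,0,0,100],[0,0,0,0,0,0,100],[0,0,0.003,0,0,0,100],[0,0,0,0,0,0,100],[0,0,0.002,0,0,0,100],[0,0,0,0,0,0,100],[0,0,0,0,0,0,100]]}}

```text
time: 27.23
eef_pos: [0.462, 0.3884, -0.0333]
tool_rot: [0.0, 0.993, 0.117, -0.001]
force: [-0.4, -0.2, -0.1]
finger_gap: 0.0938
gripper_force: 0.0
```

```bash
python3 -c "
from station import status
s=status.state();print(s['eef_pos'],s['tool_rot'],s['force'])"
```

```text
[ 0.46195488  0.38836832 -0.03332296] [ 2.49461024e-04  9.93104858e-01  1.17223213e-01 -1.18216714e-03] [-0.39638101 -0.16622954 -0.08012614]
```

Continue gently to find the table.

Emit:
{"api": "step_arm", "payload": {"steps": [[0,0,0.001,0,0,0,100],[0,0,0,0,0,0,100],[0,0,0.001,0,0,0,100],[0,0,0,0,0,0,100],[0,0,0.001,0,0,0,100],[0,0,0,0,0,0,100],[0,0,0,0,0,0,100]]}}

```text
time: 27.82
eef_pos: [0.4621, 0.3884, -0.0362]
tool_rot: [0.0, 0.993, 0.117, -0.001]
force: [-0.3, 0.1, -0.0]
finger_gap: 0.0938
gripper_force: 0.0
```

Emit:
{"api": "step_arm", "payload": {"steps": [[0,0,0.001,0,0,0,100],[0,0,0,0,0,0,100],[0,0,0.001,0,0,0,100],[0,0,0,0,0,0,100],[0,0,0,0,0,0,100]]}}

```text
time: 28.23
eef_pos: [0.4621, 0.3884, -0.0382]
tool_rot: [0.0, 0.993, 0.117, -0.001]
force: [0.3, 0.4, 1.3]
finger_gap: 0.094
gripper_force: 0.0
```

Emit:
{"api": "step_arm", "payload": {"steps": [[0,0,0.001,0,0,0,100],[0,0,0,0,0,0,100],[0,0,0.001,0,0,0,100],[0,0,0,0,0,0,100],[0,0,0,0,0,0,100],[0,0,0,0,0,0,100]]}}

```text
time: 28.73
eef_pos: [0.4624, 0.3885, -0.0386]
tool_rot: [0.0, 0.993, 0.117, -0.001]
force: [-3.1, -2.5, 9.3]
finger_gap: 0.094
gripper_force: 4.4
```

Emit:
{"api": "step_arm", "payload": {"steps": [[0,0,-0.0045,0,0,0,100],[0,0,0,0,0,0,100],[0,0,0,0,0,0,58],[0,0,0,0,0,0,58],[0,0,0,0,0,0,58],[0,0,0,0,0,0,58],[0,0,0,0,0,0,58],[0,0,0,0,0,0,58],[0,0,0,0,0,0,58],[0,0,0,0,0,0,58],[0,0,0,0,0,0,58],[0,0,0,0,0,0,58]], "grip_force": 15}}

```text
time: 29.73
eef_pos: [0.4621, 0.3884, -0.0357]
tool_rot: [0.0, 0.993, 0.117, -0.001]
force: [-0.7, 0.4, -0.1]
finger_gap: 0.0619
gripper_force: 15.0
```

Emit:
{"api": "step_arm", "payload": {"steps": [[0,0,-0.01,0,0,0,58],[0,0,-0.03,0,0,0,58],[0,0,-0.03,0,0,0,58],[0,0,-0.03,0,0,0,58],[0,0,-0.03,0,0,-0.033,58],[0,0,0,0,0,0,58],[0,0,0,0,0,0,58]]}}

```text
time: 30.32
eef_pos: [0.4645, 0.3898, 0.0977]
tool_rot: [-0.001, 0.991, 0.133, 0.002]
force: [-0.1, -0.2, -1.0]
finger_gap: 0.0613
gripper_force: 15.0
```

```bash
python3 - <<'E'
from h import *
T=cams.camera("top");S=cams.camera("side");s=status.state();print(s["eef_pos"],s["tool_rot"],s["force"],s["finger_gap"])
z=s["eef_pos"][2]*1000+35.7
for P in([T],[S]): print(fit(P,gray,rrect(134,48,2,8.5),rrect(142,56,2,10),(462,388,15),z0=z))
E
```

```text
[0.46151173 0.3879127  0.09346736] [ 5.27505903e-04  9.91069419e-01  1.33333062e-01 -1.85031339e-03] [-0.3554126   0.066563   -1.70721024] 0.061586678961789994
(array([468.9, 377.5,  20.4]), np.float64(-24.5))
(array([462.1, 385.7,  15.3]), np.float64(-31.5))
```

Emit:
{"api": "step_arm", "payload": {"steps": [[-0.002,0.035,0,0,0,0,58],[-0.002,0.035,0,0,0,0,58],[-0.002,0.035,0,0,0,0,58],[-0.002,0.035,0,0,0,0,58],[-0.002,0.035,0,0,0,0,58],[-0.002,0.035,0,0,0,0,58],[-0.002,0.035,0,0,0,0,58],[-0.002,0.035,0,0,0,0,58],[-0.002,0.035,0,0,0,0,58],[-0.002,0.035,0,0,0,0,58],[-0.002,0.035,0,0,0,0,58],[-0.0018,0.0343,0,0,0,0,58]]}}

```text
time: 31.42
eef_pos: [0.5483, -0.0236, 0.0918]
tool_rot: [-0.001, 0.991, 0.133, -0.003]
force: [0.6, -0.4, -1.1]
finger_gap: 0.0619
gripper_force: 15.0
```

Emit:
{"api": "step_arm", "payload": {"steps": [[0,0,0,0,0,0,58],[0,0,0,0,0,0,58],[0,0,0,0,0,0,58],[0,0,0,0,0,0,58]]}}

```text
time: 31.75
eef_pos: [0.5491, -0.0208, 0.0931]
tool_rot: [-0.001, 0.991, 0.134, -0.002]
force: [0.6, 0.4, -1.1]
finger_gap: 0.0619
gripper_force: 15.0
```

```bash
python3 - <<'E'
from h import *
S=cams.camera("side");s=status.state();print(s["eef_pos"],s["tool_rot"],s["force"],s["finger_gap"])
z=s["eef_pos"][2]*1000+35.7
for P in([S],): print(fit(P,gray,rrect(134,48,2,8.5),rrect(142,56,2,10),(550,-22,15),z0=z))
E
```

```text
[ 0.54938744 -0.02061168  0.09343404] [-3.75498108e-04  9.90930404e-01  1.34361191e-01 -1.96543463e-03] [-0.00930285  0.73390586 -0.96832425] 0.06196121692178211
(array([547.7, -23.6,  15.5]), np.float64(-30.4))
```

Emit:
{"api": "step_arm", "payload": {"steps": [[0,0,0.012,0,0,0,58],[0,0,0.01,0,0,0,58],[0,0,0.006,0,0,0,58],[0,0,0,0,0,0,58],[0,0,0,0,0,0,58],[0,0,0,0,0,0,58],[0,0,0,0,0,0,58],[0,0,0,0,0,0,58]]}}

```text
time: 32.47
eef_pos: [0.5509, -0.0223, 0.067]
tool_rot: [0.0, 0.991, 0.133, -0.0]
force: [1.0, 0.3, -1.0]
finger_gap: 0.0616
gripper_force: 15.0
```

```bash
python3 - <<'E'
from h import *
S=cams.camera("side");s=status.state();print(s["eef_pos"],s["tool_rot"],s["force"],s["finger_gap"])
E
```

```text
[ 0.55086739 -0.02233391  0.06696465] [ 3.14610704e-04  9.91056963e-01  1.33438262e-01 -4.76464360e-04] [ 0.00157613 -0.4770929  -1.02441082] 0.06160903106355864
```

Emit:
{"api": "step_arm", "payload": {"steps": [[-0.0009,0,0.004,0,0,0,58],[0,0,0.004,0,0,0,58],[0,0,0.003,0,0,0,58],[0,0,0,0,0,0,58],[0,0,0.0025,0,0,0,58],[0,0,0,0,0,0,58],[0,0,0,0,0,0,58]]}}

```text
time: 33.1
eef_pos: [0.5494, -0.0224, 0.0527]
tool_rot: [0.0, 0.991, 0.133, -0.001]
force: [1.2, 0.3, -0.6]
finger_gap: 0.0619
gripper_force: 15.0
```

Emit:
{"api": "step_arm", "payload": {"steps": [[0,0,0.001,0,0,0,58],[0,0,0,0,0,0,58],[0,0,0.001,0,0,0,58],[0,0,0,0,0,0,58],[0,0,0.0005,0,0,0,58],[0,0,0,0,0,0,58],[0,0,0,0,0,0,58]]}}

```text
time: 33.68
eef_pos: [0.5497, -0.0225, 0.051]
tool_rot: [0.0, 0.991, 0.134, -0.001]
force: [-1.1, 0.0, 4.3]
finger_gap: 0.0612
gripper_force: 15.0
```

Emit:
{"api": "step_arm", "payload": {"steps": [[0,0,0,0,0,0,75],[0,0,0,0,0,0,90],[0,0,0,0,0,0,100],[0,0,0,0,0,0,100],[0,0,0,0,0,0,100],[0,0,0,0,0,0,100],[0,0,-0.02,0,0,0,100],[0,0,-0.035,0,0,0,100],[0,0,-0.035,0,0,0,100],[0,0,-0.035,0,0,0,100]]}}

```text
time: 34.52
eef_pos: [0.5491, -0.0222, 0.1763]
tool_rot: [-0.0, 0.991, 0.133, -0.002]
force: [1.1, -0.8, 0.4]
finger_gap: 0.0939
gripper_force: 0.0
```

Emit:
{"api": "step_arm", "payload": {"steps": [[0,-0.036,0,0,0,0,100],[0,-0.036,0,0,0,0,100],[0,-0.036,0,0,0,0,100],[0,-0.036,0,0,0,0,100],[0,-0.036,0,0,0,0,100],[0,-0.036,0,0,0,0,100],[0,-0.036,0,0,0,0,100],[0,-0.036,0,0,0,0,100],[0,0,0,0,0,0,100],[0,0,0,0,0,0,100]]}}

```text
time: 35.35
eef_pos: [0.4727, 0.2569, 0.1753]
tool_rot: [0.0, 0.991, 0.135, -0.001]
force: [-0.6, -0.9, 0.5]
finger_gap: 0.094
gripper_force: 0.0
```

```bash
python3 - <<'E'
from h import *
T=cams.camera("top");S=cams.camera("side");s=status.state();print(s["eef_pos"],s["force"])
for z in(87,92): print(z,[fit(P,gray,rrect(134,48,2,8.5),rrect(142,56,2,10),(550,-22,15),z0=z) for P in([T],[S])])
for pit in(-2,0,2): print(pit,fitg([S],rrect(134,48,2,8.5),rrect(142,56,2,10),(550,-22.3,87,15.3,pit),range(-4,5,2),range(-6,5,2),(0,3,6))[0],fitg([T],rrect(134,48,2,8.5),rrect(142,56,2,10),(550,-22.3,87,15.3,pit),range(-4,5,2),range(-4,5,2),(0,))[0])
print("mid", fit([T],gray,rrect(149,61,9,60),rrect(156,68,12,60),(549,-23,15),z0=14))
for n in("latch_nose","keeper","inner_lid","onigiri_mould","chopstick_case","egg_ring"):
    a,b=finder.spot_point(T,n),finder.spot_point(S,n); print(n,[(d["point"],d["conf"]) for d in a[:2]],[(d["point"],d["conf"]) for d in b[:2]])
E
```

```text
[0.47364802 0.25480283 0.17530839] [ 0.01629626 -0.04339466 -1.08997716]
87 [(array([549.8, -22.2,  15.2]), np.float64(-43.1)), (array([541.7,  -4.3,  20. ]), np.float64(-8.3))]
92 [(array([549. , -21.6,  15.1]), np.float64(-43.0)), (array([549.8, -28.6,   6.5]), np.float64(-9.7))]
-2 (np.float64(8.7), -4, -2, 6) (np.float64(40.5), 0, 0, 0)
0 (np.float64(7.2), -2, -6, 6) (np.float64(41.4), 0, 0, 0)
2 (np.float64(6.6), -2, -6, 6) (np.float64(41.6), 0, 0, 0)
mid (array([546.9, -21.4,  15.2]), np.float64(-41.0))
latch_nose [([384.9, 245.4], 0.81)] [([316.1, 194.1], 0.61)]
keeper [([370.6, 176.2], 0.56)] [([254.8, 198.6], 0.84)]
inner_lid [([377.8, 209.7], 0.97), ([149.4, 331.6], 0.8)] [([408.4, 336.4], 0.82), ([364.0, 427.3], 0.57)]
onigiri_mould [([403.6, 142.4], 0.69)] [([229.4, 183.7], 0.71)]
chopstick_case [([525.5, 251.8], 0.84)] []
egg_ring [([304.4, 139.4], 0.65)] [([197.6, 249.9], 0.96)]
```

```bash
python3 - <<'E'
from h import *
T=cams.camera("top"); a=cv2.imread("pics/top0.png"); b=T["image"][:,:,::-1].copy()
c,s=np.cos(np.radians(15.4)),np.sin(np.radians(15.4))
q=lambda x,y,z:proj(T,[(BOX[0]+x*c-y*s)/1000,(BOX[1]+x*s+y*c)/1000,z/1000])[0]
print("latch tab rest/out .1",q(-91,0,84),q(-98,0,84))
# 1-D profile along box x at tab height, averaged across width, before/after
g=lambda i:cv2.cvtColor(i,cv2.COLOR_BGR2GRAY).astype(float)
for nm,i in(("before",a),("after",b)):
    print(nm,[int(np.mean([map_coordinates(g(i),q(x,y,84)[::-1].reshape(2,1),order=1)[0] for y in range(-14,15,4)])) for x in range(-112,-78,2)])
E
```

```text
latch tab rest/out .1 [388.5925353  248.21086017] [389.43951764 251.2391201 ]
before [89, 89, 89, 89, 86, 93, 100, 99, 97, 93, 82, 84, 92, 94, 93, 86, 61]
after [106, 107, 107, 105, 100, 95, 86, 76, 73, 72, 68, 67, 70, 70, 70, 78, 102]
```

```bash
python3 -c "
from station import close_job
print(close_job())"
```

```text
the job is handed in; nothing more can be done
None
```

I packed the lunch set and handed it in: middle tub hooked and pressed down to a hard stop, small tub nested in it, and inner lid on top, held only by its edges. The fingers turned out to be 38 mm shorter than the reported TCP. The final top-camera fit puts the lid within 1 mm of centre. The latch looks at rest, but only from a shadowed top image with the side view blocked.

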